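# Seat the slide-carrier plate on the scanner stage's locating pins

## Task

The flat metal slide-carrier plate has been left crooked on the grey stage bed, propped on the dark ledge at the robot's side and on the tops of two locating pins hidden under it. Without gripping or lifting it, nudge the plate sideways and forward with the fingertips until its two holes drop over the pins and it lies flat on the bed inside the thin white outline. Leave the jar, the objective and the other lab things where they stand, and finish clear of everything.

Things in the scene. Friction and masses are not known exactly. Their poses are not given: they have to be found in the camera images.
- stage: Fixed grey slab on the table. Origin at table height under the centre of the plate's home place; x points away from the robot (turned up to 0.25 rad), y left, z up. It spans x -137.5 to +110, y -125 to +125 mm; bed surface at z = 20 mm. Thin white lines on it (flat) outline the home place, x -56 to +56, y -81 to +81 mm; short ticks outside the outline point at the hidden pins.
- ledge_edge (a point): Middle of the ledge's edge, stage x = -57.5, y = 0, z = 26 mm. The ledge is the dark raised part of the stage on the robot's side, x -137.5 to -57.5 mm over the full 250 mm width, top at z = 26 mm, 6 mm above the bed.
- plate: Loose aluminium plate, 110 mm (its x) by 160 mm (its y) by 10 mm thick, about 0.4 kg, square edges; slides when its edges are pushed. Origin at the centre of its underside; axes as the stage's when home. Starts level, underside 26 mm above the table, 14 to 33 mm too near the robot, up to 24 mm to either side, turned up to 0.14 rad.
- home (a point): Where the plate's origin lies when home: stage x = 0, y = 0, z = 20 mm. The plate drops 6 mm to get there; its near edge then clears the ledge by 2.5 mm.
- pin0 (a point): Centre of the top of the left (+y) pin, on the stage at x = +10, y = +45, z = 26 mm. Steel, 8 mm in diameter, 6 mm tall, top level with the ledge; the upper 3 mm taper to 4 mm diameter.
- pin1 (a point): Centre of the top of the right (-y) pin, on the stage at x = +10, y = -45, z = 26 mm. Same pin as pin0.
- hole0 (a point): Centre, on the underside, of the plate's round through hole, 11 mm in diameter, at plate x = +10, y = +45 mm; belongs over pin0.
- hole1 (a point): Centre, on the underside, of the plate's slot, 11 mm (x) by 15 mm (y), at plate x = +10, y = -45 mm; belongs over pin1. (The big third opening, 26 by 77 mm at x = -24, y = 0, is only the slide window.)
- jar: Bystander: small amber jar, 32 mm diameter, 45 mm tall, standing loose on the bed beyond the home place (about 88 mm in front of the stage's origin). Origin under its centre.
- objective: Bystander: steel microscope objective, 30 mm diameter, 46 mm tall, standing loose on the bed beyond the home place (about 88 mm in front of the stage's origin). Origin under its centre.
- reagent: Bystander: amber bottle, 70 mm diameter, 150 mm tall, on the table. Origin under its centre.
- beaker: Bystander: glass beaker, 68 mm diameter, 85 mm tall, on the table. Origin under its centre.
- dish: Bystander: shallow clear dish, 90 mm diameter, 16 mm tall, on the table. Origin under its centre.
- slidebox: Bystander: closed blue slide box 75 by 90 by 35 mm, on the table. Origin under its centre.
- bufferjar: Bystander: white jar, 60 mm diameter, 90 mm tall, on the table. Origin under its centre.
Not all that is in view belongs to the job. What is meant by the plate is not yellow, and is the smaller of those in its own colour.

How it is judged (in metres and radians):
At the end, for the whole second after the job is handed in: The plate lies at rest flat on the bed (underside within 1.5 mm of it, level within 0.02 rad), its round hole within 3.5 mm of pin0 and its slot within 5 mm of pin1, that is with both pins in their holes (z of plate in the frame of stage below 0.0215 m and angle between the z axis of plate and the z axis of stage, either way round below 0.02 rad and horizontal distance between hole0 and pin0 below 0.0035 m and horizontal distance between hole1 and pin1 below 0.005 m and linear speed of plate below 0.01 m/s); the robot touches nothing.
It fails at once if the plate is lifted (its underside's centre more than 6 mm above the ledge top) or tipped by more than 0.3 rad (z of plate in the frame of stage above 0.032 m or angle between plate's own z axis and vertical above 0.3 rad).
It fails at once if a bystander is moved by more than 20 mm (distance of any of jar, objective, reagent, beaker, dish, slidebox, bufferjar from where it was at the start of the episode above 0.02 m).
It fails at once if a bystander is tipped over (more than 0.5 rad) (angle between any of jar, objective, reagent, beaker, bufferjar's own z axis and vertical above 0.5 rad).
It also fails if it takes over 72 s, if anything falls off the work surface, if the arm or the gripper's body presses on something with over 40 N, if the wrist force passes 120 N, or if a joint passes its speed limit or range.

## Robot

A 7-joint arm with a two-finger parallel gripper is mounted at the origin on the work surface. World frame = base frame: x ahead of the robot, y to its left, z up, the work surface at z = 0. Lengths are in m, angles in degrees, forces in N, time in s.
With the tool pointing down it reaches from about 0.35 to 0.775 m from the base axis. Payload 3.1 kg.
Tool frame: the origin (TCP) lies on the centre line of the jaws, within the pads' length; the fingertips stand 17 mm ahead of it and the grasp point (between the pads) lies 2 mm behind it (robot.tip_reach is the distance from the TCP to the fingertips, in m); z points along the fingers, y is the direction in which the jaws open and shut (so a half turn about z gives the same grasp; the last joint's range is limited). The gripper opens to 85 mm and grips with 20 to 120 N. Pads are 22 mm wide; open, the fingers measure 114 mm over their backs; the gripper's body (76 mm by 85 mm) begins 54 mm behind the grasp point. The pads swing forward as they close: fully open they stand 13 mm farther back than shut.
Start: joints at [-66.503, 17.813, 0.802, 86.603, -0.252, 75.585, -1.558], TCP at [0.24, 0.495, 0.248] pointing down, gripper open.
Joint ranges: [-154.91, 154.91], [-16.99, 109.72], [-72.82, 74.43], [7.12, 147.25], [-82.49, 262.49], [11.32, 116.49], [-174.64, 174.64]. Speed limits (degrees/s): [159.86, 159.86, 180, 180, 180, 180, 180].

## Interface

Orientations are given as [roll, pitch, yaw] about the fixed x, y, z axes, in that order (R = Rz(yaw) Ry(pitch) Rx(roll)).
In Python, from station import robot, fingers, vision, workorder, recognise gives the robot as it stands. Calls block until the motion is done:
- robot.move_to(position, orientation): joint-space move of the TCP to a pose.
- robot.line_to(position, orientation=None, velocity=0.15, f_stop=None): straight line of the TCP; orientation=None keeps the orientation; velocity is the mean speed in m/s. With f_stop (N) it stops when the force on the tool has changed by that much, and returns True; else False.
- robot.move_j(angles): joint-space move.
- fingers.gripper_to(opening, force=None): opening from 0.0 (shut) to 1.0 (fully open); force is the grip in N (None keeps the last); returns when the fingers have stopped.
- robot.pause(seconds).
- robot.inverse_kinematics(position, orientation): joint angles nearest the present ones, or None.
- vision.grab_frame(name): name is "side" or "top"; returns the picture (384x512x3 uint8, red, green, blue); there is no depth.
- vision.calibration(name): a dict with "mtx" (3x3 intrinsics, pixels), "k1" (the pictures are not rectified: a ray, as slopes to the right and down, at radius r is drawn at 1 + k1 r^2 times it, then the intrinsics apply), "extrinsics" (4x4, takes a point from world to camera coordinates). Camera axes: x right, y up, looking along -z (the intrinsics and any distortion apply to the point x, -y, -z); pixel columns grow to the right and rows downward; lengths in m; the calibration is good to about 2 mm. A picture is of the moment at which its call begins. calibration takes no time and is no camera call.
A pose or a line that the arm cannot do raises robot.PlanningError and nothing moves.
- workorder.close_job(): hands the job in, once; it reports no verdict.
Trained networks look in the newest picture that a camera, given by its name, has taken for a name from the list of things; names that differ only in an ending like _2 or _b are one class to them, and where a whole thing is asked for, a point or a joint stands for the part that bears it (a point fixed in the world has none). Each returns a list of dicts, best first, with "p" (0 to 1); they miss things now and then, are a little off and sometimes report something else, mostly with a low value. They report only what shows in the picture. A call takes as long as a camera call. They do not tell look-alikes from the thing itself.
- recognise(label, camera): "rect" ([centre column, centre row, width, height] in pixels, round what is visible of it).
Readings, each from a call of its own:
- robot.current_time_s(): time.
- robot.current_joint_positions(): joint angles.
- robot.current_dq(): joint speeds.
- robot.current_joint_torque(): joint torques, N m.
- robot.current_tool_pos(): TCP position.
- robot.current_eef_rot(): TCP orientation.
- robot.current_contact_force(): force on the tool from outside, world axes, zero at the start.
- robot.current_torque(): the same for the moment, N m.
- robot.current_finger_gap(): opening from 0.0 (shut) to 1.0 (fully open).
Only numpy, scipy, OpenCV 4.12 (cv2) and the standard library are available. Lean on these libraries where they do the work, as an engineer would, in place of code of your own. Each camera call takes 0.05 s, during which the arm holds its last target.

## Working session

There is one attempt and no reset: what is moved stays moved. The work goes in short steps, each a Python script; the robot and the scene stay as the last script left them, time stands still between calls to the robot, and variables do not carry over. Pictures are saved under pics/ and viewed, and the job is handed in when it is done.

```bash
mkdir -p pics
python3 - <<'E'
from station import robot, fingers, vision, workorder, recognise
import cv2
for n in("top","side"):
    f=vision.grab_frame(n); cv2.imwrite(f"pics/{n}0.png",f[:,:,::-1])
    c=vision.calibration(n); print(n,c)
    for l in("stage","plate","jar","objective"):
        print(l,[(round(d["p"],2),[round(v) for v in d["rect"]]) for d in recognise(l,n)])
print(robot.current_time_s())
E
```

```text
top {'mtx': array([[462.29219327,   0.        , 263.56299933],
       [  0.        , 462.29219327, 194.14761305],
       [  0.        ,   0.        ,   1.        ]]), 'k1': -0.07304840985266922, 'extrinsics': array([[ 0.02345258, -0.99950922,  0.02076759, -0.0221599 ],
       [ 0.98727399,  0.02642382,  0.15681786, -0.49325165],
       [-0.15728966,  0.01682551,  0.98740917, -1.18916043],
       [ 0.        ,  0.        ,  0.        ,  1.        ]])}
stage [(0.68, [265, 168, 91, 90])]
plate [(0.75, [255, 171, 64, 48]), (0.68, [340, 279, 89, 63]), (0.67, [207, 264, 67, 50]), (0.63, [404, 212, 33, 26])]
jar [(0.46, [248, 128, 17, 17])]
objective [(0.45, [281, 131, 11, 12]), (0.39, [262, 167, 95, 88])]
side {'mtx': array([[434.70459622,   0.        , 253.58013857],
       [  0.        , 434.70459622, 186.52226206],
       [  0.        ,   0.        ,   1.        ]]), 'k1': 0.007809861244221099, 'extrinsics': array([[ 0.94963344, -0.31330509, -0.00602093, -0.46603954],
       [ 0.24854477,  0.74136391,  0.62338195, -0.15060361],
       [-0.19084504, -0.59348082,  0.7818943 , -1.07121336],
       [ 0.        ,  0.        ,  0.        ,  1.        ]])}
stage [(0.84, [285, 191, 119, 98])]
plate [(0.79, [283, 178, 62, 57]), (0.75, [177, 174, 41, 49]), (0.59, [202, 298, 93, 107])]
jar [(0.53, [313, 159, 13, 22]), (0.38, [278, 180, 59, 55])]
objective [(0.66, [314, 159, 14, 20]), (0.61, [326, 187, 14, 20])]
0.5
```

Run:
```python
import cv2
t=cv2.imread("pics/top0.png"); s=cv2.imread("pics/side0.png")
cv2.imwrite("pics/top0c.png",cv2.resize(t[110:230,195:345],None,fx=5,fy=5,interpolation=cv2.INTER_CUBIC))
cv2.imwrite("pics/side0c.png",cv2.resize(s[125:255,210:360],None,fx=4.6,fy=4.6,interpolation=cv2.INTER_CUBIC))
```

```text
(no output)
```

View pics/top0.png

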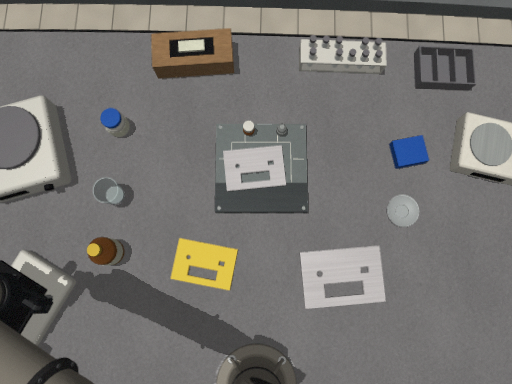

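View pics/side0.png

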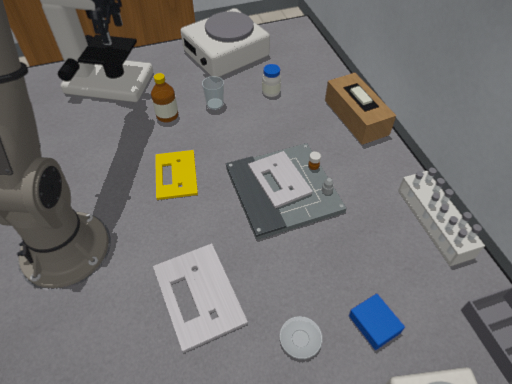

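```bash
sleep 1; ls pics .
```

```text
.:
pics

pics:
side0.png
side0c.png
top0.png
top0c.png
```

View pics/top0c.png

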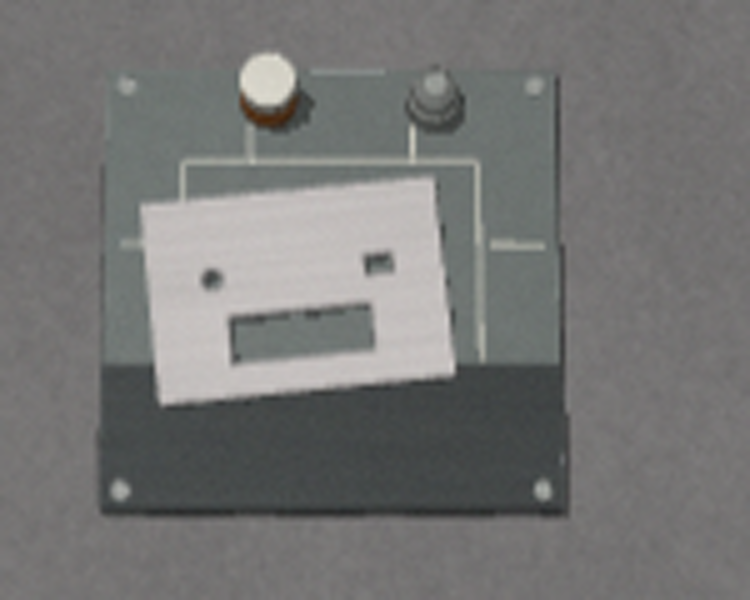

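View pics/side0c.png

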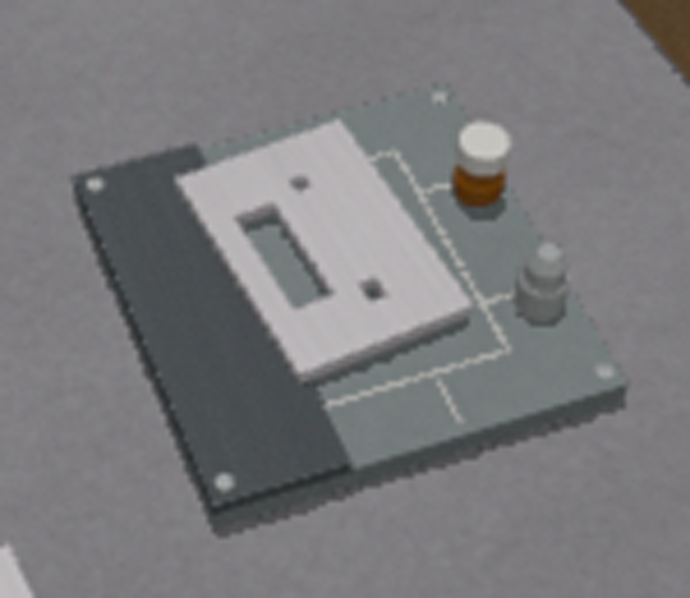

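The target plate is the light-grey one on the stage, centred near (255,171) in the top view. The larger grey one at (340,279) and the yellow one at (207,264) are decoys. The plate is turned slightly counter-clockwise and sits too near the robot and to the left. The jar is at (248,128) and the objective at (281,131). Next I'll fit the stage and plate poses by refining edges.

```bash
cat > h.py <<'E'
import numpy as np, cv2
from scipy.optimize import least_squares
from scipy.ndimage import map_coordinates, gaussian_filter
def proj(c,P):
    E=c["extrinsics"]; q=np.asarray(P)@E[:3,:3].T+E[:3,3]
    u=q[:,0]/-q[:,2]; v=-q[:,1]/-q[:,2]; f=1+c["k1"]*(u*u+v*v)
    M=c["mtx"]; return np.c_[M[0,0]*u*f+M[0,2],M[1,1]*v*f+M[1,2]]
def w(p,L):  # p=(x,y,yaw), local pts
    L=np.asarray(L,float); cs,sn=np.cos(p[2]),np.sin(p[2])
    return np.c_[p[0]+cs*L[:,0]-sn*L[:,1],p[1]+sn*L[:,0]+cs*L[:,1],L[:,2]]
def stage_feats(plate=True):
    # (a,b,kind) kind 'r' ridge(bright), 'e' edge
    z=.02
    F=[((.056,-.08,z),(.056,.08,z),'r'),((-.05,-.081,z),(.05,-.081,z),'r'),((-.05,.081,z),(.05,.081,z),'r'),
       ((.062,.045,z),(.070,.045,z),'r'),((.062,-.045,z),(.070,-.045,z),'r'),
       ((.01,.092,z),(.01,.108,z),'r'),((.01,-.092,z),(.01,-.108,z),'r'),
       ((.11,-.1,z),(.11,-.065,z),'e'),((.11,.065,z),(.11,.1,z),'e'),((-.1375,-.11,.026),(-.1375,.11,.026),'e'),
       ((-.13,-.125,.026),(-.065,-.125,.026),'e'),((-.13,.125,.026),(-.065,.125,.026),'e'),
       ((-.045,-.125,z),(.1,-.125,z),'e'),((-.045,.125,z),(.1,.125,z),'e'),
       ((-.0575,-.12,.026),(-.0575,-.085,.026),'e'),((-.0575,.085,.026),(-.0575,.12,.026),'e')]
    return F
def plate_feats(z=.036):
    c=[(-.055,-.08,z),(.055,-.08,z),(.055,.08,z),(-.055,.08,z)]
    F=[]
    for i in range(4):
        a,b=np.array(c[i]),np.array(c[(i+1)%4]); F.append((a+.05*(b-a),b-.05*(b-a),'e'))
    return F
def fit(img,c,F,p0,rng=(4,2.5,1.5),mask=None):
    g=img.astype(float).mean(2); g=gaussian_filter(g,.6)
    p=np.array(p0,float); hs=np.arange(-1,1.001,.02)
    for R in rng:
        O=[]
        for a,b,k in F:
            a,b=np.array(a),np.array(b)
            n=max(3,int(np.linalg.norm(b-a)/.004))
            L=a+np.linspace(0,1,n)[:,None]*(b-a)
            uv=proj(c,w(p,L)); d=uv[-1]-uv[0]; d/=np.linalg.norm(d); nr=np.array([-d[1],d[0]])
            t=hs*R
            for l,q in zip(L,uv):
                if mask is not None and mask(w(p,[l])[0]): continue
                S=q+(t[:,None])*nr
                pr=map_coordinates(g,[S[:,1],S[:,0]],order=3)
                v=np.abs(np.gradient(pr,t)) if k=='e' else pr-np.minimum(pr[0],pr[-1])
                i=np.argmax(v)
                if i<3 or i>len(t)-4: continue
                if v[i]<(8 if k=='e' else 8): continue
                O.append((l,q+t[i]*nr,nr))
        L=np.array([o[0] for o in O]);Q=np.array([o[1] for o in O]);N=np.array([o[2] for o in O])
        r=least_squares(lambda s:((proj(c,w(s,L))-Q)*N).sum(1),p,loss='soft_l1',f_scale=.3,x_scale=[.01,.01,.05])
        p=r.x
    return p,len(O),np.median(np.abs(((proj(c,w(p,L))-Q)*N).sum(1)))
def rel(s,p):
    d=np.array(p[:2])-s[:2]; cs,sn=np.cos(s[2]),np.sin(s[2])
    return np.array([cs*d[0]+sn*d[1],-sn*d[0]+cs*d[1],p[2]-s[2]])
def draw(img,c,Fs,fn,crop,sc):
    x0,y0,x1,y1=crop
    o=cv2.resize(img[y0:y1,x0:x1,::-1],None,fx=sc,fy=sc,interpolation=cv2.INTER_CUBIC)
    for F,p,col in Fs:
        for a,b,k in F:
            q=(proj(c,w(p,[a,b]))-[x0,y0]+.5)*sc
            q=q.astype(int); cv2.line(o,tuple(map(int,q[0])),tuple(map(int,q[1])),col,1)
    cv2.imwrite(fn,o)
def inplate(p,m=.006):
    def f(W):
        r=rel(p,[W[0],W[1],0]); return abs(r[0])<.055+m and abs(r[1])<.08+m
    return f
E
python3 - <<'E'
from h import *
from station import vision,robot
print(robot.tip_reach)
ini={}
# coarse init from top corners by ray fit
c=vision.calibration("top")
stp=np.array([[105,70],[558,72],[567,514],[100,512]])/5+[195,110]-.4
SL=np.array([[.11,.125,.02],[.11,-.125,.02],[-.1375,-.125,.026],[-.1375,.125,.026]])
s=least_squares(lambda p:(proj(c,w(p,SL))-stp).ravel(),[.55,0,0]).x
ptp=np.array([[140,203],[433,178],[456,372],[160,405]])/5+[195,110]-.4
PL=np.array([[.055,.08,.036],[.055,-.08,.036],[-.055,-.08,.036],[-.055,.08,.036]])
p=least_squares(lambda p:(proj(c,w(p,PL))-ptp).ravel(),[.55,0,0]).x
print(s,p,rel(s,p))
for n,crop,sc in(("top",(195,110,345,230),5),("side",(210,125,360,255),4.6)):
    c=vision.calibration(n); f=cv2.imread(f"pics/{n}0.png")[:,:,::-1]
    pf=fit(f,c,plate_feats(),p); sf=fit(f,c,stage_feats(),s,mask=inplate(pf[0]))
    print(n,"stage",sf,"plate",pf,"rel",rel(sf[0],pf[0]))
    draw(f,c,[(stage_feats(),sf[0],(0,255,0)),(plate_feats(),pf[0],(0,0,255))],f"pics/{n}fit0.png",crop,sc)
E
```

```text
0.017
[ 0.58410429 -0.00149717  0.02591962] [0.5664348  0.01732424 0.12977549] [-0.01717576  0.01927301  0.10385586]
top stage (array([ 0.58391551, -0.00121765,  0.02984163]), 234, np.float64(0.49359803087752974)) plate (array([0.565988  , 0.01782099, 0.12952754]), 120, np.float64(0.09969883738542712)) rel [-0.01735147  0.01956506  0.09968591]
side stage (array([ 0.58322826, -0.00094694,  0.02504819]), 157, np.float64(0.10015616371405067)) plate (array([0.5686418 , 0.01740697, 0.12844419]), 120, np.float64(0.15234338110798998)) rel [-0.0141222   0.01871348  0.103396  ]
```

View pics/topfit0.png

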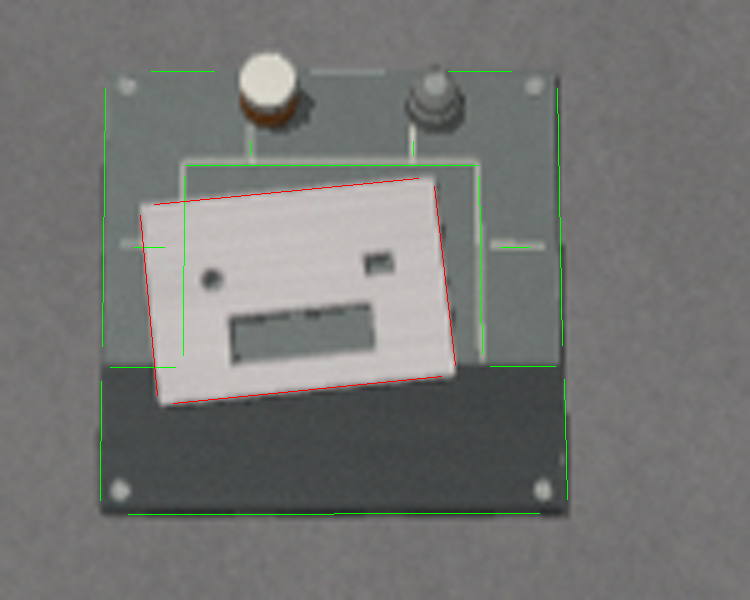

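View pics/sidefit0.png

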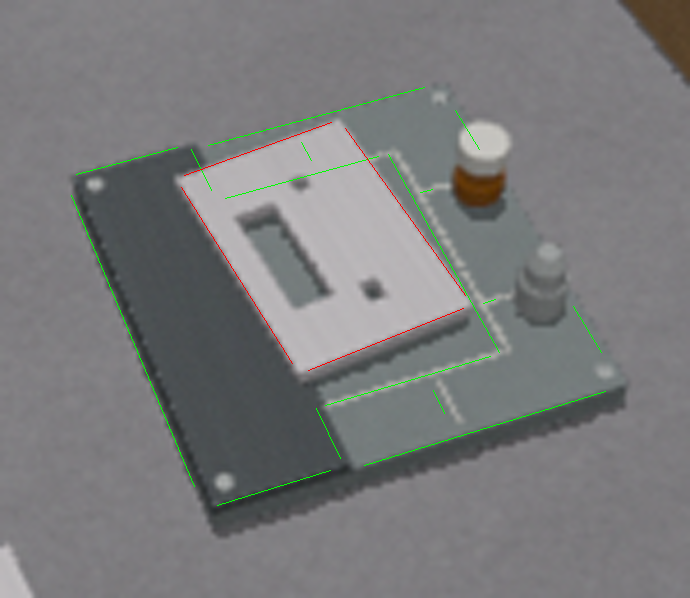

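```bash
cat >> h.py <<'E'
_sf=stage_feats
def stage_feats(): 
    F=_sf(); return F[:7]+F[14:]
E
python3 - <<'E'
from h import *
from station import vision
s=[.5845,-.001,.028];p=[.567,.0175,.129]
for n,crop,sc in(("top",(195,110,345,230),5),("side",(210,125,360,255),4.6)):
    c=vision.calibration(n); f=cv2.imread(f"pics/{n}0.png")[:,:,::-1]
    pf=fit(f,c,plate_feats(),p,(2,1.5,1.5)); sf=fit(f,c,stage_feats(),s,(2.5,1.5,1.2),mask=inplate(pf[0]))
    print(n,"stage",sf,"plate",pf,"rel",rel(sf[0],pf[0]))
    draw(f,c,[(stage_feats(),sf[0],(0,255,0)),(plate_feats(),pf[0],(0,0,255))],f"pics/{n}fit1.png",crop,sc)
E
```

```text
top stage (array([ 5.85891292e-01, -3.58532908e-04,  2.64100970e-02]), 91, np.float64(0.14709378000721463)) plate (array([0.56599093, 0.01782277, 0.12941409]), 120, np.float64(0.09362662561973918)) rel [-0.01941331  0.01870048  0.10300399]
side stage (array([ 5.88451764e-01, -5.75299948e-04,  2.61622476e-02]), 90, np.float64(0.11944502084322112)) plate (array([0.56863888, 0.01740731, 0.12838391]), 120, np.float64(0.15090297563871943)) rel [-0.01933569  0.01849475  0.10222167]
```

```bash
sleep 8; python3 -c "
import cv2,numpy as np
a=cv2.imread('pics/topfit1.png');b=cv2.imread('pics/sidefit1.png')
a=cv2.resize(a,(400,320));b=cv2.resize(b,(369,320))
cv2.imwrite('pics/fit1.png',np.hstack([a,b]))"
```

```text
(no output)
```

View pics/topfit1.png

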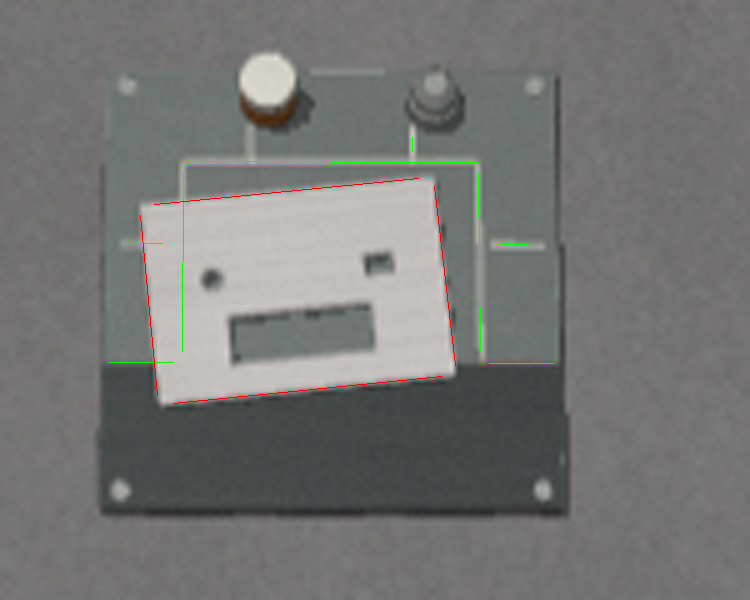

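View pics/sidefit1.png

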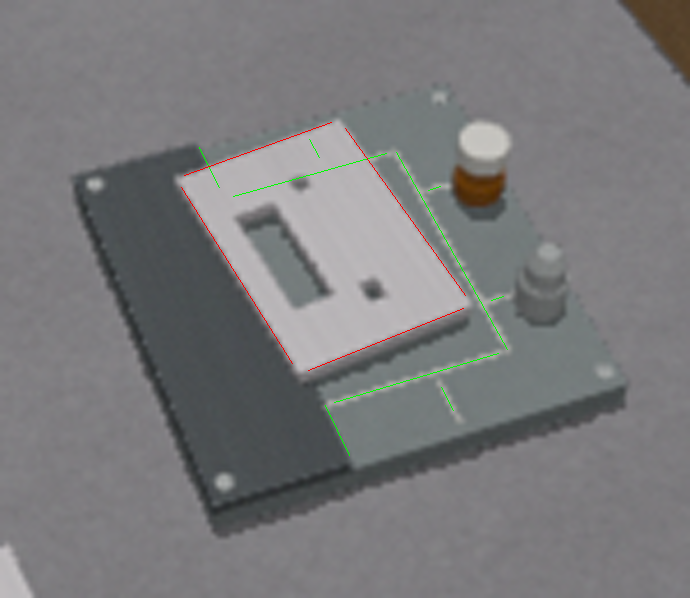

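Both cameras agree: relative to the stage, the plate is at (-19.4, +18.6) mm with yaw +0.103 rad. I'll open the fingers to about 60 % and touch the ledge to calibrate the fingertip height.

```bash
cat >> h.py <<'E'
S=np.array([.5872,-.0005,.0263])
def sw(x,y,z): return [float(v) for v in w(S,[[x,y,z]])[0]]
def ori(d=0): return [180,0,float(np.degrees(S[2]))+d]
def look(tag,z=.036,p0=None,smask=None,crop=(195,110,345,230)):
    from station import vision
    out=[]
    for n,crop,sc,s0 in(("top",(195,110,345,230),5,[.5859,-.0004,.0264]),("side",(210,125,360,255),4.6,[.5885,-.0006,.0262])):
        c=vision.calibration(n); f=vision.grab_frame(n); cv2.imwrite(f"pics/{n}{tag}.png",f[:,:,::-1])
        pw=w(s0,[[p0[0],p0[1],0]])[0]
        pf=fit(f,c,plate_feats(z),[pw[0],pw[1],s0[2]+p0[2]],(3,2,1.5))
        r=rel(np.array(s0),pf[0]); print(n,"rel mm/rad",np.round(r*[1e3,1e3,1],3),pf[1:])
        draw(f,c,[(stage_feats(),s0,(0,255,0)),(plate_feats(z),pf[0],(0,0,255))],f"pics/{n}{tag}f.png",crop,sc)
        out.append(r)
    return out
E
python3 - <<'E'
from h import *
from station import robot,fingers
print(robot.current_eef_rot(),robot.current_contact_force())
for d in(0,180,90,-90): print(d,robot.inverse_kinematics(sw(-.022,.13,.047) if abs(d)==90 else sw(-.115,0,.06),ori(d)))
fingers.gripper_to(.6,force=20)
print(robot.current_finger_gap())
robot.move_to(sw(-.115,0,.2),ori(0))
robot.line_to(sw(-.115,0,.075))
print(robot.current_contact_force())
print(robot.line_to(sw(-.115,0,.025),velocity=.02,f_stop=4), robot.current_tool_pos(),robot.current_contact_force())
robot.line_to(sw(-.115,0,.08),velocity=.05)
print(robot.current_time_s())
E
```

```text
[-1.79997347e+02  1.66634836e-03  1.54117542e+02] [ 0.72022423  0.38069476 -0.02157469]
0 [-34.19872393  24.64647617  41.12593957 113.60061763 -21.20059326
  49.32730625 -70.0689434 ]
180 [-22.66687691  21.84269025  26.01128404 113.21409987 -12.74708556
  47.68766625 101.86675381]
90 [-35.26181561  34.00730019  29.23535937  97.51255893 -19.81666203
  53.68329303   3.18188587]
-90 [-12.56875583  31.58588204  -2.8420908   96.55625123   1.89111879
  51.90447935 165.34949205]
0.598458903970017
[-0.42061288 -0.02374073  0.19440494]
True [ 0.47223728 -0.00351061  0.0398632 ] [-0.65975655 -0.15778406  4.08217062]
6.5
```

Run:
```python
from h import *
from station import robot,fingers
robot.line_to(sw(-.115,0,.16))
robot.move_to(sw(-.022,.145,.16),ori(90))
robot.line_to(sw(-.022,.145,.043),velocity=.1)
print(robot.line_to(sw(-.022,.095,.043),velocity=.03,f_stop=15),rel(S,list(robot.current_tool_pos()[:2])+[0]),robot.current_contact_force())
r=look("1",p0=[-.02,.004,.02])
print(robot.current_time_s())
```

```text
False [-0.02186082  0.0951529  -0.0263    ] [ 0.71309633  1.46229499 -0.11966292]
top rel mm/rad [-2.6351e+01  1.4670e+00  2.0000e-02] (97, np.float64(0.17525313606199008))
side rel mm/rad [-2.6914e+01  1.4370e+00  2.4000e-02] (116, np.float64(0.30433901787451434))
11.5583
```

```bash
sleep 12; python3 -c "
import cv2,numpy as np
a=cv2.imread('pics/top1f.png');b=cv2.imread('pics/side1f.png')
a=cv2.resize(a,(412,330));b=cv2.resize(b,(380,330))
cv2.imwrite('pics/l1.png',np.hstack([a,b]))"
```

```text
(no output)
```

View pics/l1.png

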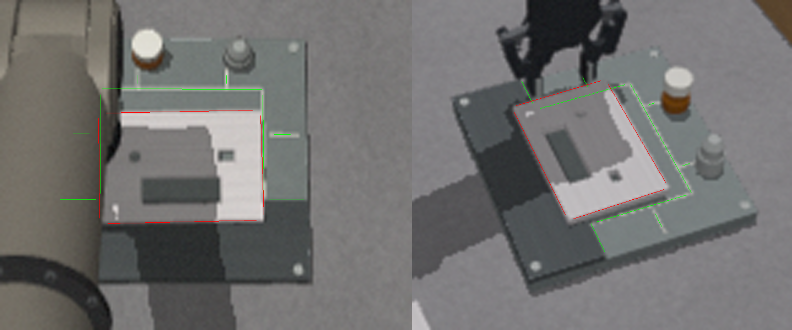

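The plate is now at (-26.5, +1.45) mm with yaw 0.022 rad, pushed by both tips on its left edge. I'll push about 2 mm more, then look with the arm out of the way.

Run:
```python
from h import *
from station import robot,fingers
robot.line_to(sw(-.022,.0928,.043),velocity=.02,f_stop=15);print(rel(S,list(robot.current_tool_pos()[:2])+[0]),robot.current_contact_force())
robot.line_to(sw(-.022,.12,.043),velocity=.08)
robot.line_to(sw(-.022,.12,.14),velocity=.2)
robot.move_to(sw(-.115,0,.12),ori(0))
r=look("2",p0=[-.0265,.000,.01])
print(robot.current_time_s())
```

```text
[-0.02198831  0.0924741  -0.0263    ] [0.50493575 1.10356549 0.79670369]
top rel mm/rad [-23.996   0.805   0.038] (55, np.float64(0.3063270607204546))
side rel mm/rad [-2.6934e+01 -7.9400e-01  1.0000e-03] (107, np.float64(0.12848951068078784))
14.1833
```

```bash
sleep 12; python3 -c "
import cv2,numpy as np
a=cv2.imread('pics/top2f.png');b=cv2.imread('pics/side2f.png')
a=cv2.resize(a,(412,330));b=cv2.resize(b,(380,330))
cv2.imwrite('pics/l2.png',np.hstack([a,b]))"
```

```text
(no output)
```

View pics/l2.png

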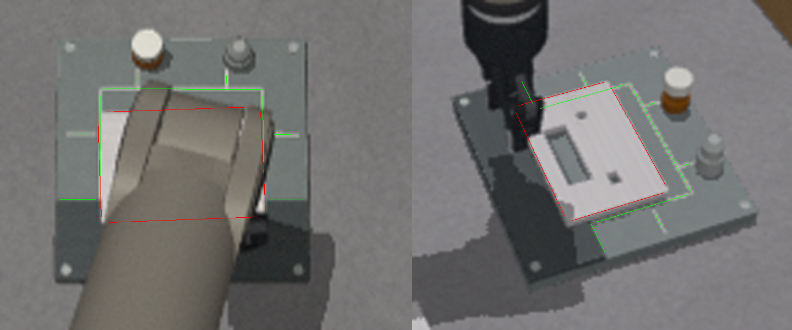

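Run:
```python
from h import *
from station import robot,fingers
robot.line_to(sw(-.115,0,.0413),velocity=.08)
print(robot.line_to(sw(-.075,0,.0413),velocity=.03,f_stop=12),rel(S,list(robot.current_tool_pos()[:2])+[0]),robot.current_contact_force(),robot.current_tool_pos()[2])
r=look("3",p0=[-.007,-.0008,.0])
print(robot.current_time_s())
```

```text
False [-7.49258519e-02 -2.98379722e-05 -2.63000000e-02] [-0.93633123 -0.25043144 -0.79086937] 0.041349438076958
top rel mm/rad [-8.434  1.299  0.013] (58, np.float64(0.26966865309132027))
side rel mm/rad [-3.627e+00 -1.050e+00  1.000e-03] (69, np.float64(0.10515530232611385))
16.9
```

```bash
sleep 12; python3 -c "
import cv2,numpy as np
a=cv2.imread('pics/top3f.png');b=cv2.imread('pics/side3f.png')
a=cv2.resize(a,(412,330));b=cv2.resize(b,(380,330))
cv2.imwrite('pics/l3.png',np.hstack([a,b]))"
```

```text
(no output)
```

View pics/l3.png

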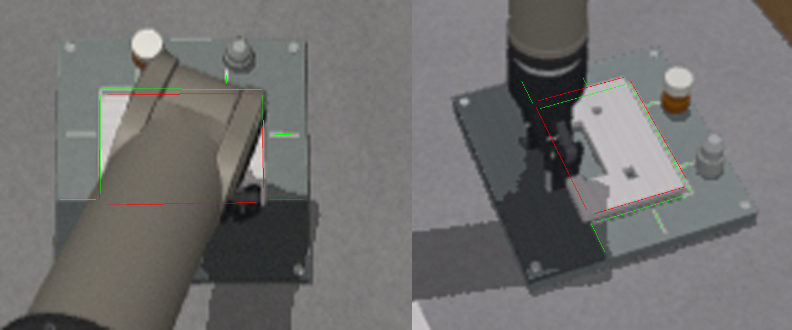

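Run:
```python
from h import *
from station import robot,fingers
for x in(-.073,-.0715):
    print(robot.line_to(sw(x,0,.0413),velocity=.015,f_stop=12),np.round(rel(S,list(robot.current_tool_pos()[:2])+[0]),4),np.round(robot.current_contact_force(),2))
robot.pause(.2)
r=look("4",p0=[-.001,-.001,.0])
r=look("4b",z=.03,p0=[-.001,-.001,.0])
print(robot.current_time_s())
```

```text
False [-0.0728  0.     -0.0263] [-1.12 -0.65 -0.37]
False [-0.0713  0.     -0.0263] [-1.09  0.04 -0.39]
top rel mm/rad [2.314 0.843 0.054] (58, np.float64(0.3518167837880626))
side rel mm/rad [-4.699 -1.04  -0.006] (81, np.float64(0.18559485365331202))
top rel mm/rad [-0.672  1.941 -0.009] (55, np.float64(0.21890628072779203))
side rel mm/rad [-2.077  3.045 -0.004] (80, np.float64(0.1854065886746859))
17.8333
```

```bash
sleep 15; ls pics | grep 4b
```

```text
side4b.png
side4bf.png
top4b.png
top4bf.png
```

View pics/side4bf.png

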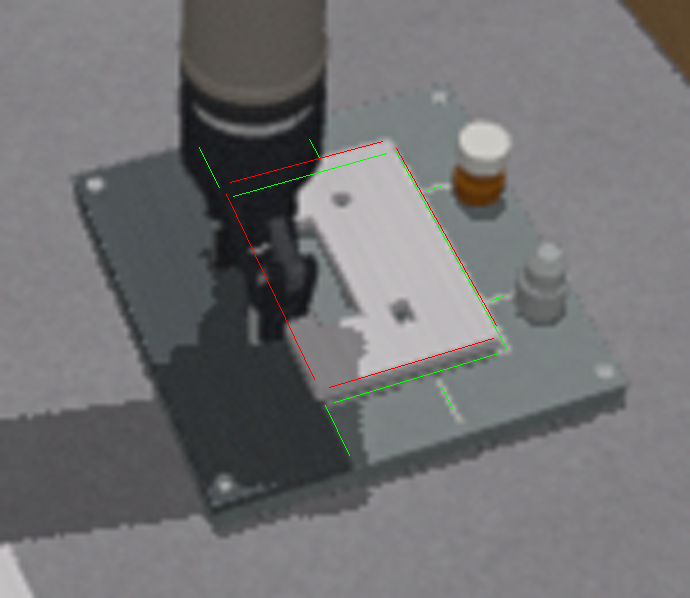

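The near edge still seems to be on the ledge while the far side is starting to sink. I'll keep going in small steps with force monitoring.

Run:
```python
from h import *
from station import robot,fingers
for x in(-.0705,-.0695,-.0685,-.0675):
    st=robot.line_to(sw(x,0,.0413),velocity=.01,f_stop=10)
    print(st,np.round(rel(S,list(robot.current_tool_pos()[:2])+[0]),4),np.round(robot.current_contact_force(),2))
    if st or abs(robot.current_contact_force()[0])>6: break
robot.line_to(sw(-.085,0,.0413),velocity=.05)
robot.line_to(sw(-.12,0,.0413),velocity=.1)
robot.line_to(sw(-.12,0,.15),velocity=.2)
robot.move_to(sw(-.022,.27,.2),ori(90))
r=look("5",z=.036,p0=[-.001,-.001,.0])
r=look("5b",z=.03,p0=[-.001,-.001,.0])
print(robot.current_time_s())
```

```text
False [-0.0708 -0.     -0.0263] [-2.78  0.26  1.33]
False [-0.0681 -0.0001 -0.0263] [-0.59 -0.75  0.15]
False [-0.0678  0.     -0.0263] [-0.24 -0.14 -0.17]
False [-0.0673  0.     -0.0263] [-0.59  0.4   0.04]
top rel mm/rad [-2.046  0.783 -0.   ] (120, np.float64(0.12023929320686934))
side rel mm/rad [-2.623e+00 -4.779e+00 -2.000e-03] (120, np.float64(0.09227711767655367))
top rel mm/rad [-0.672  0.709 -0.   ] (120, np.float64(0.2328731435170564))
side rel mm/rad [-0.447 -0.46  -0.002] (120, np.float64(0.1213276222307913))
21.85
```

```bash
sleep 15; ls pics | grep 5b
```

```text
side5b.png
side5bf.png
top5b.png
top5bf.png
```

View pics/side5bf.png

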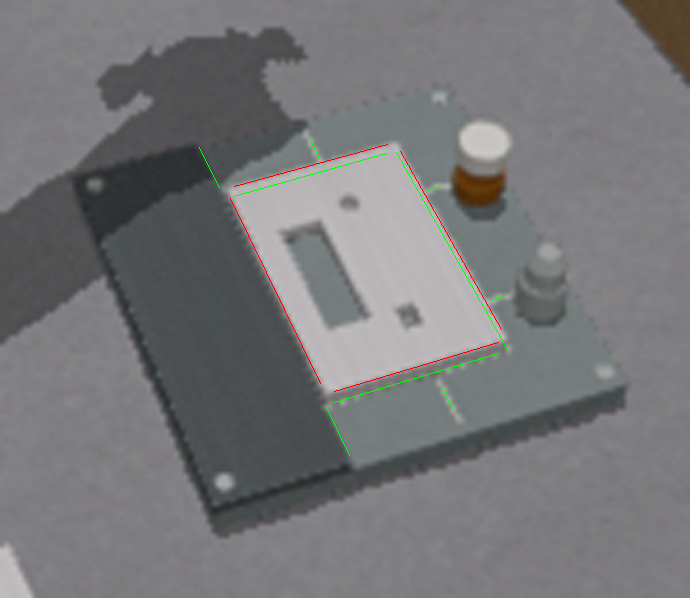

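View pics/top5bf.png

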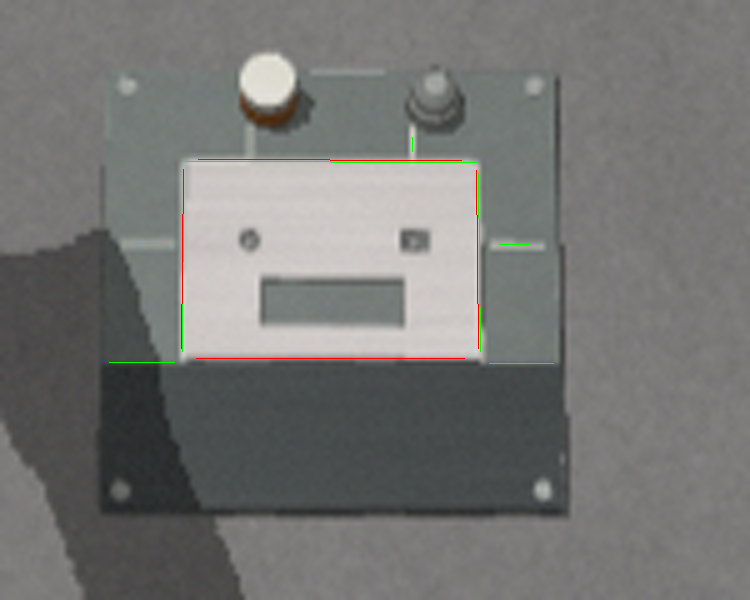

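The plate appears to have dropped: the two cameras agree only with the top face at z = 30 mm, and pins show in both holes. I'll check flatness with a joint two-camera fit that leaves height and tilt free.

Run:
```python
from h import *
from station import vision
from scipy.spatial.transform import Rotation as Ro
obs=[]
for n,s0 in(("top",[.5859,-.0004,.0264]),("side",[.5885,-.0006,.0262])):
    c=vision.calibration(n); g=gaussian_filter(cv2.imread(f"pics/{n}5b.png").astype(float).mean(2),.6)
    for a,b,k in plate_feats(0.0):
        L=a+np.linspace(0,1,30)[:,None]*(b-a)
        W=L+[-.0005,0,.03]; uv=proj(c,w(s0,W)); d=uv[-1]-uv[0]; d/=np.linalg.norm(d); nr=np.array([-d[1],d[0]]); t=np.arange(-2,2.01,.03)
        for l,q in zip(L,uv):
            S_=q+t[:,None]*nr; v=np.abs(np.gradient(map_coordinates(g,[S_[:,1],S_[:,0]],order=3),t)); i=v.argmax()
            if 3<i<len(t)-4: obs.append((n,l,q+t[i]*nr,nr))
    
G={}
for n,s0 in(("top",[.5859,-.0004,.0264]),("side",[.5885,-.0006,.0262])):
    o=[x for x in obs if x[0]==n]; G[n]=(vision.calibration(n),s0,*[np.array([x[i] for x in o]) for i in(1,2,3)])
def f(p):
    r=[]
    for c,s0,L,Q,N in G.values():
        W=Ro.from_euler('xyz',p[3:]).apply(L)+p[:3]
        r.append(((proj(c,w(s0,W))-Q)*N).sum(1))
    return np.concatenate(r)
r=least_squares(f,[0,0,.03,0,0,0],loss='soft_l1',f_scale=.3,x_scale=[.01,.01,.01,.05,.05,.05])
sd=np.sqrt(np.diag(np.linalg.inv(r.jac.T@r.jac)))*.2
print(np.round(r.x*[1e3,1e3,1e3,1,1,1],3),np.round(sd*[1e3,1e3,1e3,1,1,1],3))
a=cv2.imread("pics/top5b.png")[150:185,228:295];b=cv2.imread("pics/side5b.png")[160:205,260:320]
cv2.imwrite("pics/h5.png",np.hstack([cv2.resize(a,(400,300),interpolation=cv2.INTER_CUBIC),cv2.resize(b,(400,300),interpolation=cv2.INTER_CUBIC)]))
```

```text
[-4.4500e-01  1.2400e-01  2.9491e+01  3.0000e-03 -2.1000e-02 -3.0000e-03] [0.083 0.125 0.206 0.002 0.003 0.001]
```

```bash
sleep 10; ls pics/h5.png
```

```text
pics/h5.png
```

View pics/h5.png

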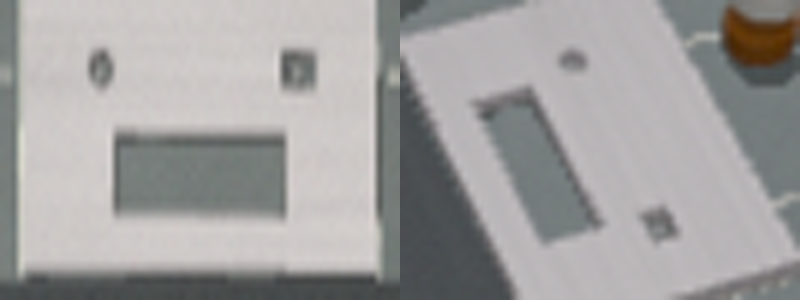

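Both pins show in the holes, and the fitted position is within 0.5 mm of home. The fit gives top z ≈ 29.5 mm (30 when seated) and a pitch of -0.021 rad. That tilt may be edge bias from the white line beside the far edge. I'll check by touching the plate gently at the far and near sides, using the earlier ledge touch (TCP 39.9 mm at 26 mm) as reference.

Run:
```python
from h import *
from station import robot,fingers
robot.move_to(sw(.03,0,.16),ori(0))
for x in(.03,-.047):
    robot.line_to(sw(x,0,.16),velocity=.2)
    robot.line_to(sw(x,0,.055),velocity=.12)
    st=robot.line_to(sw(x,0,.036),velocity=.02,f_stop=4)
    print(x,st,np.round(robot.current_tool_pos()[2],4),np.round(robot.current_contact_force(),2))
    robot.line_to(sw(x,0,.12),velocity=.2)
robot.move_to(sw(-.022,.27,.2),ori(90))
r=look("6",z=.03,p0=[-.0005,0,.0])
print(robot.current_time_s(),robot.current_contact_force())
```

```text
0.03 True 0.0439 [-1.21  0.55  4.19]
-0.047 True 0.0439 [-1.05 -0.28  4.32]
top rel mm/rad [-0.653  0.7   -0.   ] (120, np.float64(0.21409158096645137))
side rel mm/rad [-0.439 -0.46  -0.002] (120, np.float64(0.12277459380465014))
29.3 [ 0.82557525 -0.65696765 -0.05067447]
```

```bash
sleep 15; ls pics/*6f*
```

```text
pics/side6f.png
pics/top6f.png
```

View pics/side6f.png

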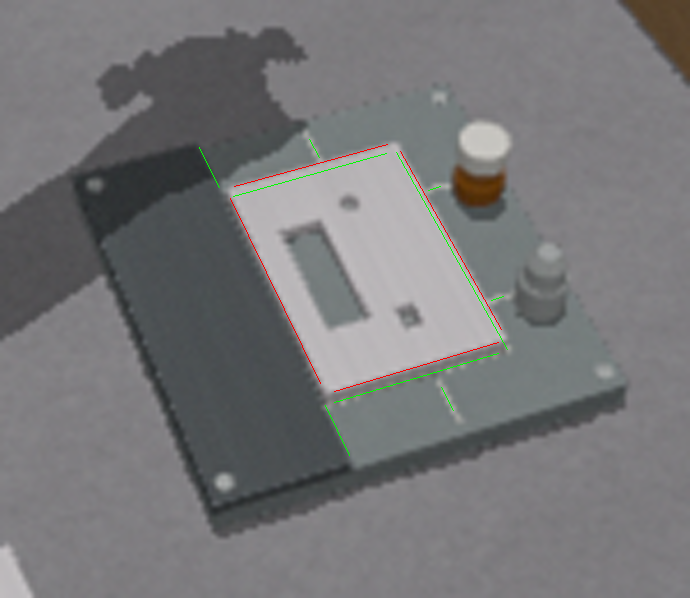

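Both touches stopped at TCP z = 43.9 mm, so the plate top is at 30.0 mm at both ends and lies flat on the bed. The arm is clear and the jar and objective haven't moved. Handing in.

Run:
```python
from station import workorder
print(workorder.close_job())
```

```text
the job is handed in; nothing more can be done
None
```

The plate is home: it lies flat on the bed with both pins in their holes, and I handed the job in about 29 s into the 72 s allowed. I squared and centred it with both fingertips on its left edge, then pushed it forward over the ledge until it dropped.

**Height and tilt:** Light touches (about 4 N) at the far and near ends both stopped at the same height. Against the ledge touch, that puts the plate's top at 30.0 mm, so it is seated and level.

**Position:** The two cameras put the plate within about 1 mm of home, with no more than 0.002 rad of turn. The pins are visible in both holes.

**Bystanders:** The jar and objective look unmoved in the last pictures. I did not check the things out on the table one by one, but the arm never touched them. The arm finished raised and clear of everything.

**Disagreements:**
- A joint two-camera fit showed -0.021 rad of pitch. The touches contradict it, and I put it down to the white outline beside the plate's far edge.
- The cameras also differ by about 1.2 mm in the plate's sideways position, which is within the hole tolerance.

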